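# Slip the rolling pin out of a part-opening storage box

## Robot

A 7-joint arm with a two-finger parallel gripper is mounted at the origin on the work surface. World frame = base frame: x ahead of the robot, y to its left, z up, the work surface at z = 0. Lengths are in m, angles in rad, forces in N, time in s.
With the tool pointing down it reaches from about 0.35 to 0.9 m from the base axis. Payload 8.1 kg.
Tool frame: the origin (TCP) lies between the finger pads; the fingertips stand 22 mm ahead of it and the grasp point (between the pads) lies 3 mm ahead of it; z points along the fingers, x is the direction in which the jaws open and shut, and the axes are right-handed (so a half turn about z gives the same grasp; the last joint's range is limited). The gripper opens to 92 mm and grips with 3 to 60 N. Pads are 19 mm wide; open, the fingers measure 130 mm over their backs; the gripper's body (75 mm by 190 mm) begins 47 mm behind the grasp point.
Start: joints at [1.126, 0.434, 0.025, 1.573, -0.012, 1.134, -0.075], TCP at [0.209, -0.589, 0.249] pointing down, gripper open.
Joint ranges: [-2.62, 2.62], [-0.44, 2.09], [-1.27, 1.32], [0.08, 2.57], [-1.32, 4.46], [0.12, 2], [-2.74, 2.74]. Speed limits (rad/s): [2.22, 2.22, 3.01, 3.01, 3.14, 3.14, 3.14].

## Interface

Orientations are given as a rotation vector (axis times angle).
In Python, from cell import arm, vision, order gives the robot as it stands.
- The arm moves only by the tool apply_moves, never from a script. Its argument "commands" is a list of rows, each a list of 6 numbers: the shift along the tool's x, y, z in cm, then the turn, a rotation vector about the tool's x, y, z in rad. A call has 1 to 5 rows; each row shifts and turns the commanded pose from where the row before left it, along the tool's axes as they then stand; what a row does not reach is not made up. A row lasts 1/10 s, in which the tool goes at most 50 mm and 8.59 degrees, less where a joint would pass 70% of its speed; a pose out of reach is approached as far as the arm can. A call with a gripper value outside its range is refused whole. "claw" is the closure, from -1 (fully open) to 1 (shut), so that 0 is half open, set as the call begins (left out, the last holds). The fingers move at their own pace and stop on an object; "newtons" is the grip in N (left out, the last holds). Time passes only in rows, so rows that do not move let the fingers close. It gives the time, the measured TCP pose, the force and the opening at its end, in the units of the state.
- arm.observe(): the state, without advancing time (a new reading comes with each control period).
- vision.get_image(name): name is "scene" or "top" or "wrist"; returns (picture, depth): 480x640x3 uint8, red, green, blue; 480x640 float32, m along the optical axis (not along the pixel's ray), 0 where there is no reading.
- vision.get_calibration(name): a dict with "K" (3x3 intrinsics, pixels), "D" ([k1, k2, p1, p2, k3] as OpenCV has them; the pictures are not rectified), "R" (3x3) and "t" (3): a world point X has camera coordinates R X + t. Camera axes: x right, y down, z forward; pixel columns grow to the right and rows downward; lengths in m; the calibration is good to about 2 mm. A picture is of the moment at which its call begins: read the wrist's pose just before it. get_calibration takes no time and is no camera call; for the wrist camera it gives the pose at the moment of the call.
- order.sign_off(): hands the job in, once; it reports no verdict.
The state is a dict: "clock": time; "joints": joint angles; "dq": joint speeds; "joint_efforts": joint torques, N m; "position": TCP position; "ee_rot": TCP orientation; "force": force on the tool from outside, world axes, zero at the start; "ft_torque": the same for the moment, N m; "width": opening from 0.0 (shut) to 1.0 (fully open).
Only numpy, scipy, OpenCV 4.12 (cv2) and the standard library are available. Lean on these libraries where they do the work, as an engineer would, in place of code of your own. Each camera call takes 0.05 s, during which the arm holds its last target.

## Task

Slide the storage box's clear cover open by its blue knob, all the way to its stop: that uncovers only a gap shorter than the rolling pin inside. Then take hold of the pin and draw it out slantwise, yellow-ringed end first, and finish while still holding it in the gripper: level, still, and about a hand's breadth (10 cm) clear above the box, touching nothing else. Leave the cover open, and do not disturb the cupcakes or the jar.

Things in the scene. Friction and masses are not known exactly. Their poses are not given: they have to be found in the camera images.
- box: Fixed white open-topped box, outside 280 (its x) x 345 (its y) x 96 mm high; walls 5 mm, floor 6 mm thick. Origin: centre of its underside, on the table; x, y along its sides, z up. Its yaw is within 17 degrees of zero, so its long side (y) runs roughly across in front of the robot. It carries the sliding cover.
- cover (a joint): Opening of the clear sliding cover (280 x 345 x 5 mm, on top of the walls, underside 96, top 101 mm above the table), in m: 0 = box closed; grows as the cover slides towards the box's -y; 0.2 = fully open, at its stop. Starts at 0 to 0.05. Sliding takes about 3 N; it stays where left. Fully open it overhangs the box's -y end by 200 mm.
- cover_edge (a point): Middle of the top of the cover's +y edge, marked by a blue strip 10 mm wide. With the cover fully open it lies at y = -27 mm in the box's frame; the gap runs from there to the inner face of the box's +y end wall at y = 167 mm (96 mm high), over the full inner width of 270 mm.
- knob (a point): Point on the axis of the cover's upright blue round knob (diameter 28 mm, 36 mm tall, from 101 to 137 mm above the table), at 119 mm above the table. It moves with the cover and lies at x = 0, y = 100 mm minus the cover's opening in the box's frame.
- pin: Loose wooden rolling pin in the box, along the box's y within 6 degrees, its middle within 10 mm along y and 25 mm along x of the box's. Barrel 40 mm thick, 300 mm long, 0.19 to 0.31 kg; a ring of 44 mm diameter, 12 mm wide, 4 mm from each end (yellow at +y, red at -y), on which it rests and may roll. y is its length; origin 22 mm off its axis at mid-length, at first below it.
- pin_mid (a point): Centre of the rolling pin, on its axis at mid-length (28 mm above the table while it lies in the box); centre of mass.
- pin_yellow (a point): Centre of the pin's end face at the yellow ring, the end lying under the part of the box that the cover opens.
- pin_red (a point): Centre of the pin's end face at the red ring, the end that stays under the cover.
- cupcake_pink: Bystander: cupcake with pink top, 64 mm across, 56 mm tall, on a low white tray beyond the box's +y end. Origin: centre of its underside.
- cupcake_blue: Bystander: cupcake with blue top, 64 mm across, 56 mm tall, on the same tray. Origin: centre of its underside.
- bottle: Bystander: small red jar with white cap, 44 mm across, 85 mm tall, standing on the table beyond the box's -y end. Origin: centre of its underside.

How it is judged:
On the way, in this order (a step that is already met when the one before it is completed fails the run):
1. the cover is slid open to its stop (within 10 mm) while the pin still lies in the box (value of joint cover above 0.19 m and height (world z) of pin_mid below 0.05 m), for 0.1 s.
2. the pin slants through the gap: its yellow end above the rim, its red end still below it inside the box (height (world z) of pin_yellow above 0.12 m and height (world z) of pin_red below 0.085 m and y of pin_red in the frame of box below 0.1 m and contact force between the fingers and pin above 0.5 N), for 0.1 s.
At the end, for the whole second after the job is handed in: Cover still open to within 20 mm of its stop; pin held by the fingers, touching neither box nor cover, slower than 30 mm/s, level within 15 degrees, both end centres over 165 mm above the table (underside some 45 mm above the rim), its middle within 250 mm of the box's middle seen from above (value of joint cover above 0.18 m and height (world z) of each of pin_yellow, pin_red above 0.165 m and angle between pin's own y axis and vertical between 1.309 and 1.833 rad and horizontal distance between pin_mid and box below 0.25 m and contact force between the fingers and pin above 1 N and contact force between pin and box below 0.1 N and linear speed of pin below 0.03 m/s); the arm keeps its last pose, push and grip.
It fails at once if a cupcake or the jar is shifted by more than 25 mm or knocked over (distance of any of cupcake_pink, cupcake_blue, bottle from where it was at the start of the episode above 0.025 m or angle between any of cupcake_pink, cupcake_blue, bottle's own z axis and vertical above 0.5 rad).
It also fails if it takes over 54 s, if anything falls off the work surface, if the arm or the gripper's body presses on something with over 40 N, if the wrist force passes 120 N, or if a joint passes its speed limit or range.

## Working session

There is one attempt and no reset: what is moved stays moved. The work goes in short steps, Python scripts to look and compute and a tool call to move; the robot and the scene stay as the last step left them, time stands still between calls to the robot, and variables do not carry over. Pictures are saved under pics/ and viewed, and the job is handed in when it is done.

Besides the shell and the picture viewer there is one more tool, called after ">>>" in YAML: its name, and indented under it one key for each argument. apply_moves: Moves the arm, as the interface text tells. Its arguments: {"type":"object","properties":{"commands":{"type":"array","items":{"type":"array","items":{"type":"number"}}},"claw":{"type":"number"},"newtons":{"type":"number"}},"required":["commands"]}

```bash
mkdir -p pics; ls
cat > h.py <<'E'
import numpy as np, cv2
from cell import arm, vision, order
def grab(n,tag):
    im,d=vision.get_image(n); c=vision.get_calibration(n)
    cv2.imwrite(f'pics/{tag}.png',cv2.cvtColor(im,cv2.COLOR_RGB2BGR)); np.savez(f'pics/{tag}.npz',im=im,d=d,**{k:np.array(v) for k,v in c.items()})
    return im,d,c
def ray(c,uv):
    uv=np.array(uv,float).reshape(-1,1,2)
    n=cv2.undistortPoints(uv,np.array(c['K'],float),np.array(c['D'],float)).reshape(-1,2)
    R=np.array(c['R']);t=np.array(c['t'])
    d=np.c_[n,np.ones(len(n))]@R
    return -R.T@t,d
def onplane(c,uv,z):
    o,d=ray(c,uv); return o+d*((z-o[2])/d[:,2])[:,None]
def tri(c1,p1,c2,p2):
    o1,d1=ray(c1,p1);o2,d2=ray(c2,p2);d1=d1[0]/np.linalg.norm(d1[0]);d2=d2[0]/np.linalg.norm(d2[0])
    s=np.linalg.lstsq(np.c_[d1,-d2],o2-o1,rcond=None)[0]
    a=o1+s[0]*d1;b=o2+s[1]*d2
    return (a+b)/2,np.linalg.norm(a-b)
E
python3 - <<'E'
from h import *
print(arm.observe())
for n in ['scene','top','wrist']:
    im,d,c=grab(n,n+'0'); print(n,c['K'],np.round(-np.array(c['R']).T@c['t'],3))
E
```

```text
pics
{'clock': 0.0, 'joints': array([ 1.12638263,  0.43520783,  0.02496258,  1.57407319, -0.01160727,
        1.13396603, -0.07511   ]), 'dq': array([ 0.00069466, -0.00101315, -0.0023652 , -0.00079963,  0.00047792,
       -0.000714  , -0.00229963]), 'joint_efforts': array([ 1.54472647e-03, -6.67846942e+01,  9.85511206e-01, -3.14451957e+01,
       -6.05343212e-02,  4.29864856e-02,  1.98214002e-04]), 'position': array([ 0.20930377, -0.58842911,  0.24796347]), 'ee_rot': array([-2.56620032e+00,  1.81091640e+00,  2.04455292e-03]), 'force': array([ 0.45630887, -0.75918939,  0.32538916]), 'ft_torque': array([ 0.02597429, -0.01358499,  0.01867563]), 'width': 0.9992019407993366}
scene [[603.32775134   0.         317.64796842]
 [  0.         603.32775134 245.24241765]
 [  0.           0.           1.        ]] [1.723 0.5   0.97 ]
top [[472.50639332   0.         323.49354498]
 [  0.         472.50639332 241.06843023]
 [  0.           0.           1.        ]] [0.341 0.009 1.325]
wrist [[393.34857215   0.         314.62639231]
 [  0.         393.34857215 238.67086238]
 [  0.           0.           1.        ]] [ 0.287 -0.561  0.384]
```

View pics/scene0.png

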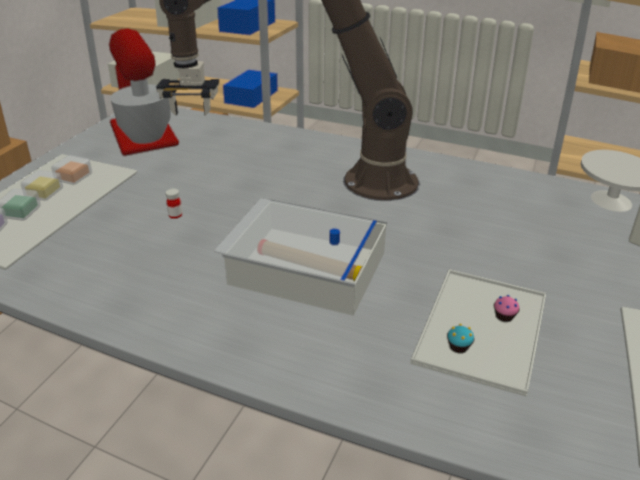

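View pics/top0.png

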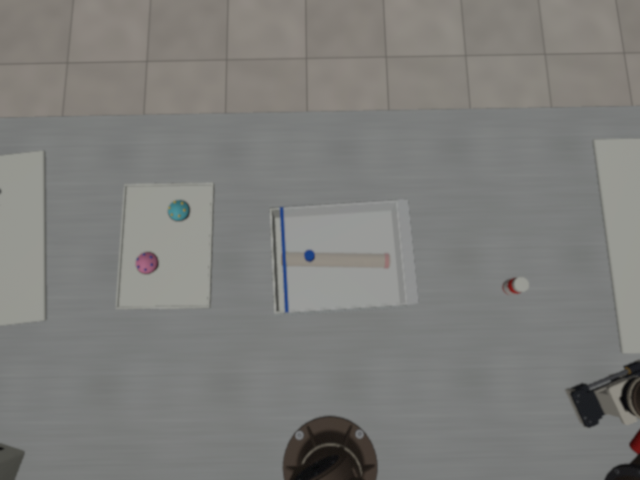

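View pics/wrist0.png

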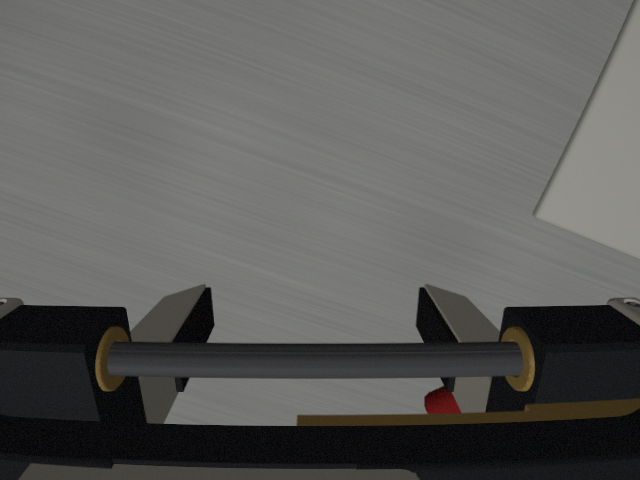

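```bash
cat > m.py <<'E'
from h import *
import sys
def load(t):
    z=np.load(f'pics/{t}.npz'); return z['im'],z['d'],{k:z[k] for k in 'KDRt'}
def blobs(im,lo,hi,mn=20):
    m=cv2.inRange(cv2.cvtColor(im,cv2.COLOR_RGB2HSV),np.array(lo),np.array(hi))
    n,l,s,c=cv2.connectedComponentsWithStats(m)
    return [(s[i],c[i],l==i) for i in range(1,n) if s[i][4]>=mn]
E
python3 - <<'E'
from m import *
for t in ['top0','scene0']:
    im,d,c=load(t)
    for nm,lo,hi in [('blue',(108,150,60),(125,255,255)),('yel',(20,120,80),(32,255,255)),('pinkred',(0,35,120),(8,120,255)),('wood',(9,25,120),(19,110,255))]:
        for s,ce,m in blobs(im,lo,hi):
            if 190<ce[1]<320 and 220<ce[0]<420:
                r=cv2.minAreaRect(np.argwhere(m)[:,::-1].astype(np.float32))
                print(t,nm,s,ce.round(1),'rect',np.round(cv2.boxPoints(r),1).tolist())
E
```

```text
top0 blue [281 208   6 103 143] [283.6 257.8] rect [[280.3999938964844, 208.0], [281.8999938964844, 208.0], [286.8999938964844, 310.0], [285.3999938964844, 310.0]]
top0 blue [305 251   9   9  63] [309.1 255.1] rect [[305.0, 251.0], [313.0, 251.0], [313.0, 259.0], [305.0, 259.0]]
top0 pinkred [384 254   5  14  55] [386.4 260.6] rect [[384.0, 254.0], [388.0, 254.0], [388.0, 267.0], [384.0, 267.0]]
top0 wood [311 255  74  12 565] [350.3 260.7] rect [[311.0, 255.0], [384.0, 255.0], [384.0, 266.0], [311.0, 266.0]]
top0 wood [288 256  20   9  96] [296.1 260.1] rect [[287.70001220703125, 262.8999938964844], [288.1000061035156, 255.3000030517578], [307.3999938964844, 256.3999938964844], [306.8999938964844, 264.1000061035156]]
scene0 blue [342 221  34  58 163] [358.4 249.7] rect [[341.5, 277.70001220703125], [373.20001220703125, 220.0], [375.5, 221.3000030517578], [343.8999938964844, 279.0]]
scene0 blue [330 229   9  15  67] [334.1 236.5] rect [[330.0, 229.0], [338.0, 229.0], [338.0, 243.0], [330.0, 243.0]]
scene0 yel [352 266  10  14  76] [355.6 271.6] rect [[349.3999938964844, 277.200012207
[... 256 characters left out ...]
703125, 239.5], [260.8999938964844, 253.3000030517578]]
scene0 wood [261 240  10  14  37] [264.8 245.6] rect [[257.70001220703125, 249.3000030517578], [266.29998779296875, 239.39999389648438], [271.20001220703125, 243.60000610351562], [262.70001220703125, 253.60000610351562]]
scene0 wood [309 255   8  11  20] [313.2 260. ] rect [[308.79998779296875, 263.3999938964844], [313.3999938964844, 254.1999969482422], [318.20001220703125, 256.6000061035156], [313.6000061035156, 265.79998779296875]]
scene0 wood [323 259  15  11  33] [328.7 263.4] rect [[320.79998779296875, 265.1000061035156], [333.20001220703125, 255.89999389648438], [337.6000061035156, 261.79998779296875], [325.29998779296875, 271.0]]
```

Run:
```python
import cv2
for t,(x,y,w,h) in {'top0':(255,190,180,135),'scene0':(210,190,190,125)}.items():
    im=cv2.imread(f'pics/{t}.png')[y:y+h,x:x+w]; cv2.imwrite(f'pics/{t}z.png',cv2.resize(im,None,fx=4,fy=4,interpolation=cv2.INTER_CUBIC))
```

```text
(no output)
```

View pics/top0z.png

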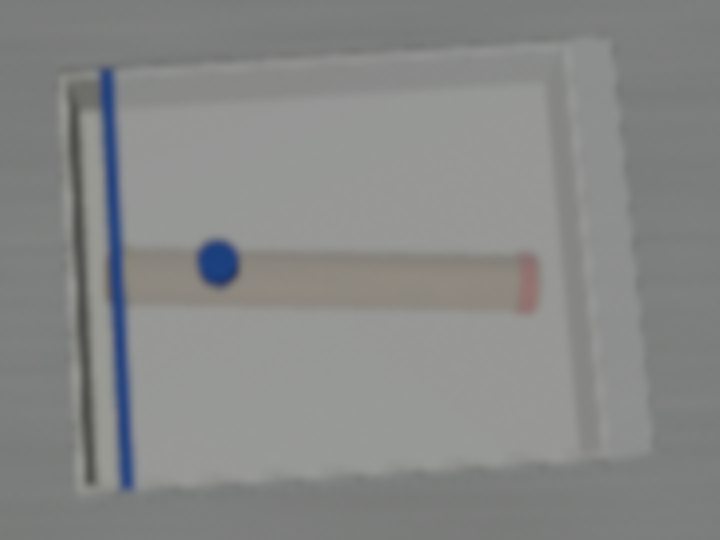

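View pics/scene0z.png

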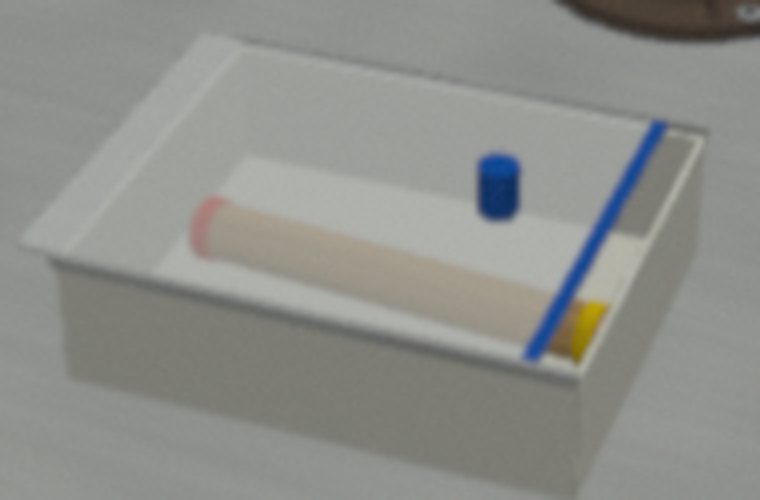

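Run:
```python
from m import *
it,_,ct=load('top0'); is_,_,cs=load('scene0')
K,r=tri(ct,[309.3,255.3],cs,[334.5,231]); print('knob top tri',K,r)
print('knob plane top .137',onplane(ct,[309.3,255.3],.137),'scene .119',onplane(cs,[334.3,236.5],.119))
a=onplane(ct,[[281.3,207.5],[286.8,311.5]],.101);b=onplane(cs,[[374.8,221],[342.9,278.8]],.101)
print('strip',a,b)
print('strip tri',tri(ct,[281.3,207.5],cs,[374.8,221]),tri(ct,[286.8,311.5],cs,[342.9,278.8]))
for p in (a,b):
    v=p[0]-p[1];print(np.linalg.norm(v),p.mean(0),np.degrees(np.arctan2(v[1],v[0])))
# box rim outer +y corners top view
q=onplane(ct,[[255+62/4,190+73/4],[255+80/4,190+492/4]],.096);print('rim +y corners',q,np.degrees(np.arctan2(*(q[0]-q[1])[[1,0]])),q.mean(0))
# pin red
print('pin red top', onplane(ct,[389,261],.035), 'pin', onplane(ct,[[282,258.7]],.048))
for z in(.02,.028,.048):print('pin axis pts',onplane(ct,[[297,260],[350.3,260.7],[385,260.6]],z).round(4).tolist())
print('yellow scene',onplane(cs,[355.6,271.6],.03))
print('cups',onplane(ct,[[147,263],[178,210]],.04),'jar',onplane(ct,[516,285],.085))
```

```text
knob top tri [0.53678869 0.0439112  0.13476549] 0.0003562987444096028
knob plane top .137 [[0.53648214 0.04367871 0.137     ]] scene .119 [[0.53810035 0.04440525 0.119     ]]
strip [[0.67340874 0.11804548 0.101     ]
 [0.39746508 0.10428208 0.101     ]] [[0.4000536  0.10716832 0.101     ]
 [0.67040411 0.11939172 0.101     ]]
strip tri (array([0.62518461, 0.13831572, 0.24218849]), np.float64(0.06859011692747904)) (array([ 0.42303834,  0.07735511, -0.08682792]), np.float64(0.08955859237538094))
0.2762866947578822 [0.53543691 0.11116378 0.101     ] 2.855408337635621
0.2706266896731333 [0.53522885 0.11328002 0.101     ] -177.41124095259823
rim +y corners [[0.67323361 0.14751698 0.096     ]
 [0.3944275  0.13506324 0.096     ]] 2.5575931248980424 [0.53383056 0.14129011 0.096     ]
pin red top [[ 0.53326419 -0.17294989  0.035     ]] pin [[0.54312028 0.12102835 0.048     ]]
pin axis pts [[0.5431, 0.0816, 0.02], [0.5384, -0.0671, 0.02], [0.5368, -0.164, 0.02]]
pin axis pts [[0.5419, 0.0812, 0.028], [0.5372, -0.0667, 0.028], [0.5356, -0.1629, 0.028]]
pin axis pts [[0.5388, 0.08, 0.048], [0.5341, -0.0655, 0.048], [0.5326, -0.1602, 0.048]]
yellow scene [[0.54328478 0.10748831 0.03      ]]
cups [[0.53930449 0.49303419 0.04      ]
 [0.68823919 0.41379454 0.04      ]] jar [[ 0.45589205 -0.49659548  0.085     ]]
```

>>> apply_moves:
  commands:
    - [0,0,0,0,0,-0.128]
    - [0,0,0,0,0,-0.128]
    - [0,0,0,0,0,-0.128]
    - [0,0,0,0,0,-0.128]
    - [0,0,0,0,0,-0.128]
  claw: -1

```text
clock: 0.65
position: [0.2094, -0.5887, 0.2484]
ee_rot: [-3.008, 0.904, 0.001]
force: [0.2, 0.7, -0.4]
width: 1.004
```

>>> apply_moves:
  commands:
    - [0,0,0,0,0,-0.128]
    - [0,0,0,0,0,-0.128]
    - [0,0,0,0,0,-0.128]
    - [0,0,0,0,0,-0.128]
    - [0,0,0,0,0,-0.128]

```text
clock: 1.15
position: [0.2093, -0.5887, 0.2484]
ee_rot: [-3.14, -0.088, 0.0]
force: [0.0, 0.3, 0.6]
width: 0.999
```

```bash
cat > st.py <<'E'
from m import *
import sys
from scipy.spatial.transform import Rotation as Ro
def st():
    s=arm.observe();R=Ro.from_rotvec(s['ee_rot']).as_matrix()
    print('t',round(s['clock'],2),'p',s['position'].round(4),'x',R[:,0].round(3),'z',R[:,2].round(3),'F',s['force'].round(1),'w',round(float(s['width'])*92,1),'q',s['joints'].round(2))
    return s,R
if __name__=='__main__':
    s,R=st()
    if len(sys.argv)>3: print('to target cm tool',(R.T@(np.array(list(map(float,sys.argv[1:4])))-s['position'])*100).round(2))
E
python3 st.py 0.538 0.044 0.2
```

```text
t 1.15 p [ 0.2093 -0.5887  0.2484] x [ 0.998  0.056 -0.   ] z [-0.     0.001 -1.   ] F [0.  0.3 0.6] w 91.9 q [ 1.32  0.45 -0.26  1.56  0.12  1.15  1.09]
to target cm tool [ 36.37 -61.32   4.87]
```

>>> apply_moves:
  commands:
    - [2.4,-4.1,0,0,0,0]
    - [2.4,-4.1,0,0,0,0]
    - [2.4,-4.1,0,0,0,0]
    - [2.4,-4.1,0,0,0,0]
    - [2.4,-4.1,0,0,0,0]

```text
clock: 1.65
position: [0.3193, -0.3762, 0.2486]
ee_rot: [-3.141, -0.08, 0.0]
force: [0.9, -0.7, 0.2]
width: 1.0
```

>>> apply_moves:
  commands:
    - [2.4,-4.1,0,0,0,0]
    - [2.4,-4.1,0,0,0,0]
    - [2.4,-4.1,0,0,0,0]
    - [2.4,-4.1,0,0,0,0]
    - [2.4,-4.1,0,0,0,0]

```text
clock: 2.15
position: [0.4287, -0.1655, 0.2488]
ee_rot: [3.14, 0.079, 0.0]
force: [0.7, -0.4, 0.2]
width: 1.001
```

>>> apply_moves:
  commands:
    - [2.4,-4.1,0,0,0,0]
    - [2.4,-4.1,0,0,0,0]
    - [2.0,-1.0,0,0,0,0]
    - [0,0,0,0,0,0]

```text
clock: 2.55
position: [0.4935, -0.0688, 0.2487]
ee_rot: [-3.139, -0.087, -0.002]
force: [-0.5, -0.0, -1.0]
width: 0.998
```

```bash
python3 st.py 0.538 0.044 0.17
python3 - <<'E'
from h import *
grab('wrist','w1')
E
```

```text
t 2.55 p [ 0.4935 -0.0688  0.2487] x [0.998 0.056 0.001] z [ 0.001  0.002 -1.   ] F [-0.5 -0.  -1. ] w 91.8 q [ 0.49  0.29 -0.57  1.84  0.17  1.06 -0.09]
to target cm tool [  5.06 -11.01   7.9 ]
```

View pics/w1.png

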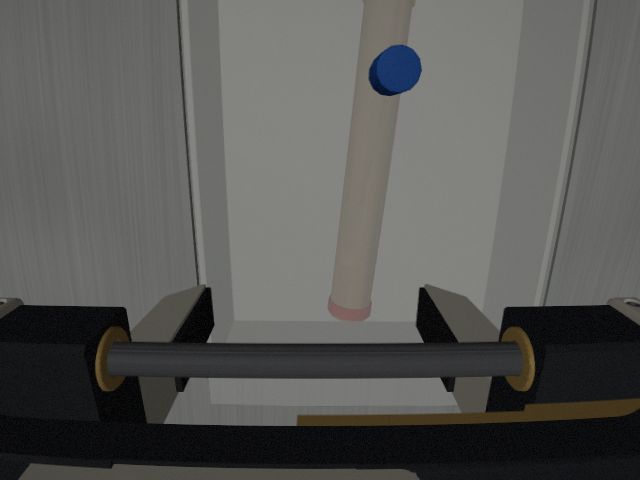

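Run:
```python
from m import *
im,d,c=load('w1');_,_,ct=load('top0');_,_,cs=load('scene0')
print('knob',onplane(c,[399,69],.137),tri(c,[399,69],cs,[334.5,231]),tri(c,[399,69],ct,[309.3,255.3]))
L=onplane(c,[[180,0],[203,290]],.096);Rr=onplane(c,[[595,0],[543,300]],.096)
for q in(L,Rr): v=q[0]-q[1];print(q,np.degrees(np.arctan2(-v[0],v[1])))
p=onplane(c,[[390,0],[350,318]],.028);print('pin',p); v=p[0]-p[1];print(np.degrees(np.arctan2(-v[0],v[1])))
```

```text
knob [[0.53652016 0.04016916 0.137     ]] (array([0.53645217, 0.04212544, 0.13404029]), np.float64(0.0034510854156329478)) (array([0.54278572, 0.04452355, 0.10205957]), np.float64(0.0011356749711722701))
[[ 0.3947854   0.08164736  0.096     ]
 [ 0.40566132 -0.1280862   0.096     ]] 2.968464121800935
[[ 0.67657704  0.10224476  0.096     ]
 [ 0.68574277 -0.12316155  0.096     ]] 2.328543872119904
pin [[ 0.54500249  0.10645597  0.028     ]
 [ 0.53482521 -0.1838374   0.028     ]]
-2.0078871529724185
```

>>> apply_moves:
  commands:
    - [1.6,-3.6,0,0,0,0]
    - [1.6,-3.6,0,0,0,0]
    - [1.7,-3.7,0,0,0,0]
    - [0,0,3,0,0,0]
    - [0,0,3,0,0,0]

```text
clock: 3.1
position: [0.5352, 0.0396, 0.1884]
ee_rot: [3.14, 0.081, 0.002]
force: [-0.4, -1.3, -0.4]
width: 0.999
```

```bash
python3 st.py 0.537 0.042 0.128
python3 - <<'E'
from h import *
grab('wrist','w2')
E
```

```text
t 3.1 p [0.5352 0.0396 0.1884] x [0.999 0.052 0.002] z [ 0.002 -0.    -1.   ] F [-0.4 -1.3 -0.4] w 91.9 q [ 0.26  0.42 -0.58  1.83  0.27  0.97 -0.38]
to target cm tool [ 0.19 -0.23  6.04]
```

View pics/w2.png

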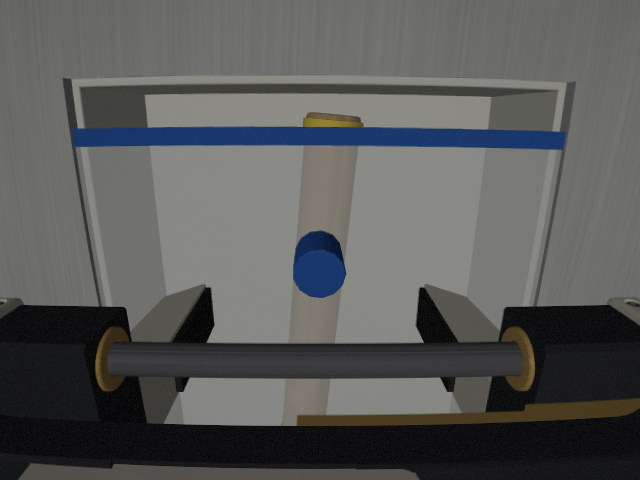

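Run:
```python
from m import *
im,d,c=load('w2');_,_,c1=load('w1')
print('knob',onplane(c,[319.5,273],.137),tri(c,[319.5,273],c1,[399,69]))
e=onplane(c,[[76,130],[563,133]],.101);print('edge',e,e.mean(0))
w=onplane(c,[[66,80],[573,83]],.096);print('outer+y',w,w.mean(0),np.degrees(np.arctan2(*(w[1]-w[0])[[1,0]])))
```

```text
knob [[0.5346074  0.04404142 0.137     ]] (array([0.53615943, 0.04123596, 0.13149989]), np.float64(0.002946491838956927))
edge [[0.39658375 0.10656333 0.101     ]
 [0.66543014 0.11866644 0.101     ]] [0.53100694 0.11261488 0.101     ]
outer+y [[0.39040712 0.13322846 0.096     ]
 [0.66877747 0.1457374  0.096     ]] [0.5295923  0.13948293 0.096     ] 2.572930336796306
```

>>> apply_moves:
  commands:
    - [0,-0.3,2,0,0,0]
    - [0,0,2,0,0,0]
    - [0,0,2,0,0,0]
    - [0,0,0,0,0,0]

```text
clock: 3.55
position: [0.5329, 0.0404, 0.127]
ee_rot: [3.139, 0.077, -0.007]
force: [0.6, -0.4, -0.2]
width: 0.999
```

>>> apply_moves:
  commands:
    - [0,0,0,0,0,0]
    - [0,0,0,0,0,0]
    - [0,0,0,0,0,0]
    - [0,0,0,0,0,0]
    - [0,0,0,0,0,0]
  claw: 1
  newtons: 25

```text
clock: 4.05
position: [0.535, 0.0425, 0.1292]
ee_rot: [3.14, 0.08, 0.001]
force: [-0.4, 0.8, -0.4]
width: 0.619
```

>>> apply_moves:
  commands:
    - [0,0,0,0,0,0]
    - [0,0,0,0,0,0]
    - [0,0,0,0,0,0]

```text
clock: 4.35
position: [0.5349, 0.0426, 0.1287]
ee_rot: [-3.141, -0.08, -0.0]
force: [13.9, 1.2, -4.8]
width: 0.353
```

```bash
python3 st.py 0.537 0.042 0.128
```

```text
t 4.35 p [0.5349 0.0426 0.1287] x [0.999 0.051 0.   ] z [ 0.  0. -1.] F [13.9  1.2 -4.8] w 32.5 q [ 0.22  0.49 -0.55  1.89  0.33  0.85 -0.44]
to target cm tool [0.21 0.07 0.07]
```

>>> apply_moves:
  commands:
    - [0.1,0,0,0,0,0]
    - [0.1,0,0,0,0,0]
    - [0,0,0,0,0,0]
    - [0,0,0,0,0,0]

```text
clock: 4.75
position: [0.5373, 0.0427, 0.1289]
ee_rot: [-3.14, -0.08, -0.002]
force: [5.1, 0.4, 0.2]
width: 0.3
```

>>> apply_moves:
  commands:
    - [0,1,0,0,0,0]
    - [0,2,0,0,0,0]
    - [0,2,0,0,0,0]
    - [0,2,0,0,0,0]
    - [0,2,0,0,0,0]

```text
clock: 5.25
position: [0.5415, -0.0469, 0.1289]
ee_rot: [-3.139, -0.082, -0.001]
force: [2.8, 3.5, 1.1]
width: 0.299
```

>>> apply_moves:
  commands:
    - [0,2,0,0,0,0]
    - [0,2,0,0,0,0]
    - [0,2,0,0,0,0]
    - [0,1,0,0,0,0]
    - [0,0,0,0,0,0]

```text
clock: 5.75
position: [0.5448, -0.1192, 0.1289]
ee_rot: [3.139, 0.076, -0.0]
force: [-0.0, -2.0, 4.6]
width: 0.299
```

>>> apply_moves:
  commands:
    - [0,0.4,0,0,0,0]
    - [0,0.4,0,0,0,0]
    - [0,0.3,0,0,0,0]
    - [0,0,0,0,0,0]
    - [0,0,0,0,0,0]

```text
clock: 6.25
position: [0.5452, -0.1278, 0.1289]
ee_rot: [3.141, 0.081, -0.001]
force: [-1.2, -0.1, 5.4]
width: 0.299
```

```bash
python3 st.py
```

```text
t 6.25 p [ 0.5452 -0.1278  0.1289] x [ 0.999  0.052 -0.   ] z [-0. -0. -1.] F [-1.2 -0.1  5.4] w 27.5 q [ 0.51  0.52 -0.53  1.84  0.33  0.87 -0.12]
```

>>> apply_moves:
  commands:
    - [0,0.3,0,0,0,0]
    - [0,0.3,0,0,0,0]
    - [0,0,0,0,0,0]

```text
clock: 6.55
position: [0.5453, -0.1298, 0.1289]
ee_rot: [-3.136, -0.086, 0.002]
force: [-2.7, 12.1, 8.0]
width: 0.299
```

>>> apply_moves:
  commands:
    - [0,0.3,0,0,0,0]
    - [0,0.2,0,0,0,0]
    - [0,0,0,0,0,0]

```text
clock: 6.85
position: [0.5453, -0.1301, 0.1289]
ee_rot: [-3.131, -0.092, 0.002]
force: [-4.9, 24.4, 9.9]
width: 0.3
```

```bash
python3 st.py
```

```text
t 6.85 p [ 0.5453 -0.1301  0.1289] x [ 0.998  0.059 -0.001] z [-0.002  0.009 -1.   ] F [-4.9 24.4  9.9] w 27.6 q [ 0.53  0.52 -0.53  1.83  0.32  0.88 -0.1 ]
```

>>> apply_moves:
  commands:
    - [0,-0.5,0,0,0,0]
    - [0,0,0,0,0,0]
    - [0,0,0,0,0,0]

```text
clock: 7.15
position: [0.5453, -0.1299, 0.1289]
ee_rot: [-3.137, -0.087, 0.002]
force: [-2.9, 10.4, 7.6]
width: 0.302
```

>>> apply_moves:
  commands:
    - [0,0,0,0,0,0]
    - [0,0,0,0,0,0]
    - [0,0,0,0,0,0]
    - [0,0,0,0,0,0]
    - [0,0,0,0,0,0]
  claw: -1

```text
clock: 7.65
position: [0.5456, -0.1344, 0.1286]
ee_rot: [3.14, 0.079, -0.001]
force: [-0.1, 0.0, -0.2]
width: 0.682
```

>>> apply_moves:
  commands:
    - [0,0,-2,0,0,0]
    - [0,0,-3,0,0,0]
    - [0,0,-3,0,0,0]
    - [0,-2,-2,0,0,0]
    - [0,-4,0,0,0,0]

```text
clock: 8.15
position: [0.5444, -0.0771, 0.2315]
ee_rot: [3.139, 0.07, 0.007]
force: [0.3, 0.9, -0.5]
width: 0.998
```

```bash
python3 st.py
python3 - <<'E'
from h import *
grab('wrist','w3');grab('top','top3');grab('scene','scene3')
for t,(x,y,w,h) in {'top3':(255,190,200,135),'scene3':(170,170,230,150)}.items():
    im=cv2.imread(f'pics/{t}.png')[y:y+h,x:x+w]; cv2.imwrite(f'pics/{t}z.png',cv2.resize(im,None,fx=3.4,fy=3.4,interpolation=cv2.INTER_CUBIC))
E
```

```text
t 8.15 p [ 0.5444 -0.0771  0.2315] x [0.999 0.045 0.005] z [ 0.005 -0.002 -1.   ] F [ 0.3  0.9 -0.5] w 91.8 q [ 0.48  0.39 -0.58  1.75  0.24  1.07 -0.14]
```

View pics/w3.png

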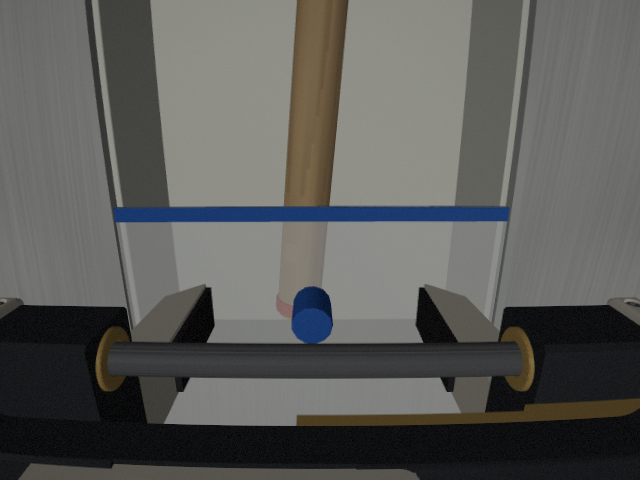

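View pics/top3z.png

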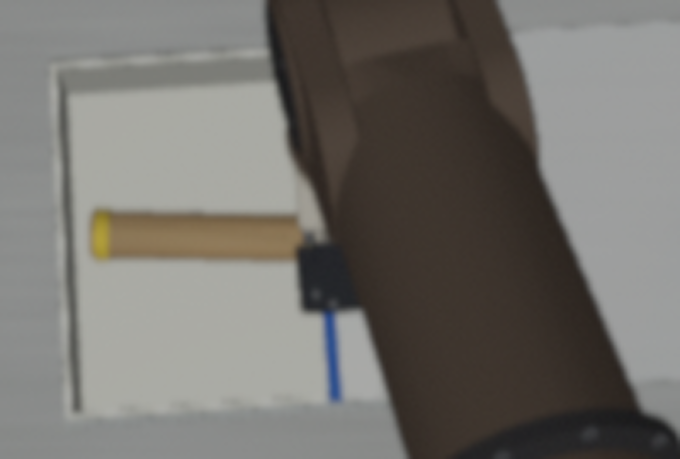

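View pics/scene3z.png

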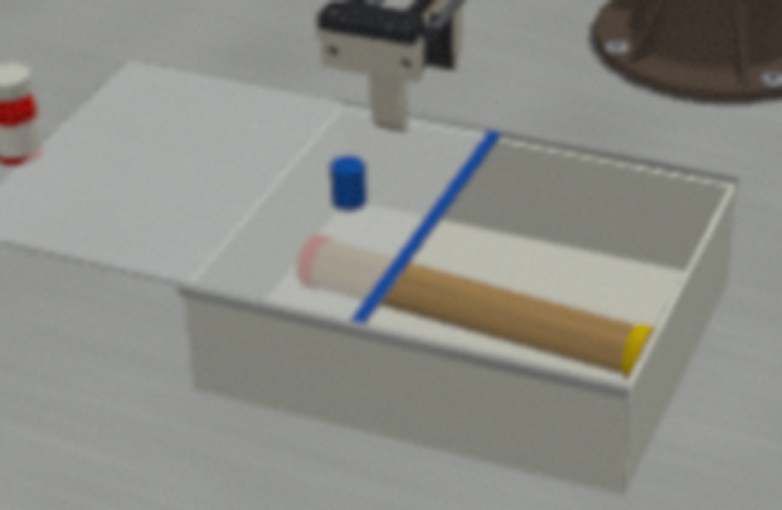

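>>> apply_moves:
  commands:
    - [0,-3,0,0,0,0.025]
    - [0,-3,0,0,0,0.025]
    - [0,-1.2,0,0,0,0.025]
    - [0,0,0,0,0,0]
    - [0,0,0,0,0,0]

```text
clock: 8.8
position: [0.5404, -0.0037, 0.2284]
ee_rot: [3.14, -0.038, -0.001]
force: [0.1, -0.7, -0.4]
width: 0.998
```

```bash
python3 st.py
python3 - <<'E'
from h import *
grab('wrist','w4');grab('top','top4')
E
```

```text
t 8.8 p [ 0.5404 -0.0037  0.2284] x [ 1.    -0.024 -0.001] z [-0.001 -0.001 -1.   ] F [ 0.1 -0.7 -0.4] w 91.8 q [ 0.35  0.38 -0.59  1.77  0.24  1.06 -0.35]
```

View pics/w4.png

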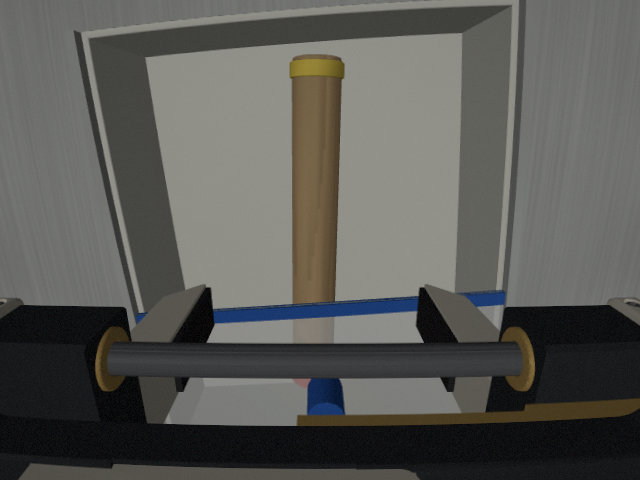

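Run:
```python
from m import *
im,d,c=load('w4');_,_,c3=load('w3');it,_,ct=load('top4')
h=cv2.cvtColor(im,cv2.COLOR_RGB2HSV)
m=cv2.inRange(h,np.array((8,70,60)),np.array((22,255,255)))
ax=[]
for r in range(90,300,20):
    x=np.flatnonzero(m[r,250:400])+250; x=x[(x>280)&(x<350)]; ax.append([(x.min()+x.max())/2,r]); 
ax=np.array(ax);print(ax[[0,-1]])
p=onplane(c,ax,.030);f=np.polyfit(p[:,1],p[:,0],1);print('x=',f,'yaw',np.degrees(np.arctan(-f[0])),p[0],p[-1])
print('yellow ring near top',onplane(c,[317,69],.048),'face top',onplane(c,[317,55],.046))
# two-view height of ring: wrist & top
for s,ce,mm in blobs(it,(22,120,80),(32,255,255),8): 
    if 255<ce[0]<320 and 200<ce[1]<320: print('ring top view',s,ce, tri(c,[317,68],ct,ce), onplane(ct,ce,.048))
# barrel width -> height
r=195;x=np.flatnonzero(m[r,280:350])+280;print('barrel px',x.min(),x.max())
e=onplane(c,[[215,310],[420,300]],.101);print('edge',e);
w=onplane(c,[[78,33],[520,2]],.096);print('corners',w,w.mean(0),np.degrees(np.arctan2(*(w[1]-w[0])[[1,0]])))
print('knob',onplane(c3,[312,326],.137),onplane(c,[325,412],.137))
```

```text
[[316.   90. ]
 [313.5 290. ]]
x= [0.03809887 0.54125848] yaw -2.1818493320502474 [0.54468273 0.0969231  0.03      ] [ 0.53812471 -0.07816651  0.03      ]
yellow ring near top [[0.54571722 0.11094167 0.048     ]] face top [[0.54597019 0.12110841 0.046     ]]
ring top view [282 253   6  13  55] [284.36363636 258.8       ] (array([0.5461187 , 0.11529161, 0.02516492]), np.float64(0.0023519364187122483)) [[0.54272359 0.11456641 0.048     ]]
barrel px 293 337
edge [[ 0.46499204 -0.05984789  0.101     ]
 [ 0.61803096 -0.05541177  0.101     ]]
corners [[0.39277624 0.13481417 0.096     ]
 [0.67361132 0.14508892 0.096     ]] [0.53319378 0.13995154 0.096     ] 2.0953141028771864
knob [[ 0.54524127 -0.1173388   0.137     ]] [[ 0.54544591 -0.12442128  0.137     ]]
```

>>> apply_moves:
  commands:
    - [0.1,-1.6,0,0,0,0.014]
    - [0,0,3.5,0,0,0]
    - [0,0,3.5,0,0,0]
    - [0,0,3.5,0,0,0]
    - [0,0,0,0,0,0]

```text
clock: 9.4
position: [0.5389, 0.0116, 0.1198]
ee_rot: [3.14, -0.062, -0.012]
force: [-0.2, 0.0, 0.1]
width: 0.997
```

```bash
python3 st.py 0.5417 0.012 0.033
python3 - <<'E'
from h import *
grab('wrist','w5')
E
```

```text
t 9.4 p [0.5389 0.0116 0.1198] x [ 0.999 -0.039 -0.008] z [-0.008 -0.001 -1.   ] F [-0.2  0.   0.1] w 91.7 q [ 0.27  0.51 -0.54  1.89  0.34  0.84 -0.48]
to target cm tool [ 0.34 -0.06  8.67]
```

View pics/w5.png

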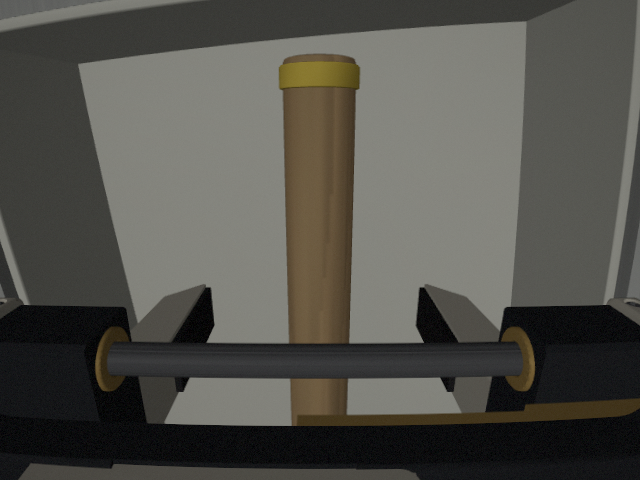

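Run:
```python
from m import *
_,_,c=load('w4');_,_,c5=load('w5');_,_,c3=load('w3')
print(tri(c,[317,59.5],c5,[319,66]),tri(c,[317,77.5],c5,[319,89]))
```

```text
(array([0.54620953, 0.11411611, 0.07658142]), np.float64(0.0011711256676649226)) (array([ 0.54662683,  0.11005824, -0.01140362]), np.float64(0.0011975770246912337))
```

>>> apply_moves:
  commands:
    - [0.3,0,2,0,0,0]
    - [0,0,2.5,0,0,0]
    - [0,0,2.2,0,0,0]
    - [0,0,1.5,0,0,0]
    - [0,0,0.4,0,0,0]

```text
clock: 9.95
position: [0.5451, 0.0131, 0.0377]
ee_rot: [3.141, -0.061, -0.0]
force: [0.1, -0.1, 0.7]
width: 0.998
```

```bash
python3 st.py 0.5417 0.012 0.033
```

```text
t 9.95 p [0.5451 0.0131 0.0377] x [ 0.999 -0.039 -0.   ] z [-0. -0. -1.] F [ 0.1 -0.1  0.7] w 91.8 q [ 0.21  0.63 -0.47  1.94  0.44  0.68 -0.57]
to target cm tool [-0.33  0.12  0.47]
```

>>> apply_moves:
  commands:
    - [0,0,0,0,0,0]
    - [0,0,0,0,0,0]

```text
clock: 10.15
position: [0.5456, 0.0136, 0.0389]
ee_rot: [-3.141, 0.06, -0.003]
force: [-0.6, -1.1, 0.3]
width: 1.001
```

```bash
python3 st.py 0.5417 0.012 0.033
python3 - <<'E'
from h import *
grab('wrist','w6')
E
```

```text
t 10.15 p [0.5456 0.0136 0.0389] x [ 0.999 -0.038  0.002] z [ 0.002  0.    -1.   ] F [-0.6 -1.1  0.3] w 92.1 q [ 0.21  0.62 -0.47  1.94  0.44  0.68 -0.57]
to target cm tool [-0.38  0.18  0.59]
```

View pics/w6.png

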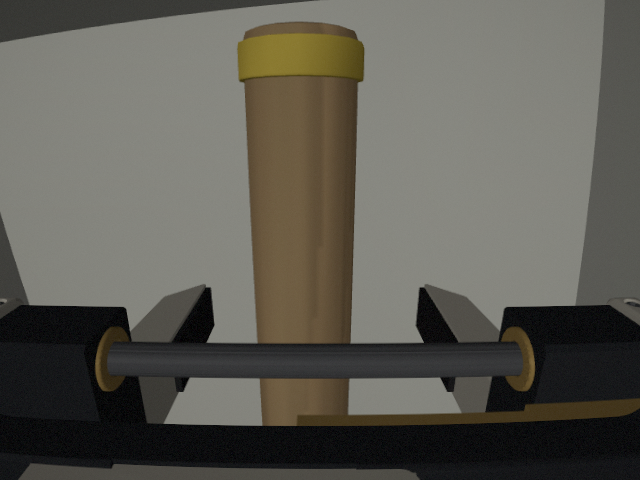

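>>> apply_moves:
  commands:
    - [-0.4,0.1,0.3,0,0,0]
    - [0,0,0.3,0,0,0]
    - [0,0,0,0,0,0]
    - [0,0,0,0,0,0]

```text
clock: 10.6
position: [0.5407, 0.0127, 0.0317]
ee_rot: [3.141, -0.06, -0.0]
force: [-0.4, -0.7, 1.0]
width: 0.996
```

```bash
python3 st.py 0.5417 0.012 0.033
```

```text
t 10.6 p [0.5407 0.0127 0.0317] x [ 0.999 -0.038 -0.   ] z [-0. -0. -1.] F [-0.4 -0.7  1. ] w 91.6 q [ 0.21  0.63 -0.46  1.96  0.45  0.66 -0.57]
to target cm tool [ 0.1   0.07 -0.13]
```

Good; close with a firm grip.

>>> apply_moves:
  commands:
    - [0,0,0,0,0,0]
    - [0,0,0,0,0,0]
    - [0,0,0,0,0,0]
    - [0,0,0,0,0,0]
    - [0,0,0,0,0,0]
  claw: 1
  newtons: 50

```text
clock: 11.1
position: [0.5408, 0.0127, 0.0317]
ee_rot: [3.141, -0.06, 0.0]
force: [0.2, 0.2, -0.4]
width: 0.619
```

>>> apply_moves:
  commands:
    - [0,0,0,0,0,0]
    - [0,0,0,0,0,0]
    - [0,0,0,0,0,0]
    - [0,0,0,0,0,0]

```text
clock: 11.5
position: [0.5408, 0.0128, 0.0317]
ee_rot: [3.141, -0.06, 0.0]
force: [0.0, 0.2, -0.4]
width: 0.423
```

```bash
python3 st.py
```

```text
t 11.5 p [0.5408 0.0128 0.0317] x [ 0.999 -0.038  0.   ] z [ 0. -0. -1.] F [ 0.   0.2 -0.4] w 38.9 q [ 0.21  0.63 -0.46  1.96  0.45  0.66 -0.57]
```

```bash
cat > plan.py <<'E'
import numpy as np
# (yr,zr,theta deg) ; start
wp=[(-.181,.0285,0,1),(-.179,.034,0,2),(-.175,.034,10,4),(-.168,.034,16,3),(-.165,.034,18.5,2),(-.13,.036,22,4),(-.09,.048,25,4),(-.06,.060,25,3),(-.03,.062,25,3),(-.03,.10,25,3)]
a=.194
def G(w): t=np.radians(w[2]); return np.array([w[0]+a*np.cos(t),w[1]+a*np.sin(t)])
def clr(y,z,t):
    u=np.array([np.cos(t),np.sin(t)]);n=np.array([-u[1],u[0]]);r=np.array([y,z])
    C=np.array([-.0577,.096]);W=np.array([.1345,.096])
    out=[]
    for P in(C,W):
        d=P-r; s=d@u; e=d@n; ds=max(-s,s-.3,0); de=max(abs(e)-.022,0); out.append(round(1000*(np.hypot(ds,de)) if ds>0 or de>0 else 1000*(abs(e)-.022),1))
    g=r+a*u; bc=g-.0375*u+.047*n
    out.append(('floor',round(1000*(z-.022*np.cos(t)-.006),1),'bodyc',bc.round(3).tolist()))
    return out
for i in range(1,len(wp)):
    p,q=wp[i-1],wp[i];n=q[3]; print('seg',q)
    for k in range(1,n+1):
        A=[p[j]+(q[j]-p[j])*(k-1)/n for j in range(3)];B=[p[j]+(q[j]-p[j])*k/n for j in range(3)]
        tp,tb=np.radians(A[2]),np.radians(B[2])
        off=lambda t:.003*np.array([-np.sin(t),np.cos(t)])
        d=G(B)+off(tb)-G(A)-off(tp)
        # tool y=-pin dir, tool z=-normal
        ty=-(d@[np.cos(tp),np.sin(tp)]);tz=-(d@[-np.sin(tp),np.cos(tp)])
        print([0,round(ty*100,2),round(tz*100,2),round(tb-tp,3),0,0],clr(B[0],B[1],tb),'yel z',round(B[1]+.3*np.sin(tb),3))
E
python3 plan.py
```

```text
seg (-0.179, 0.034, 0, 2)
[0, np.float64(-0.1), np.float64(-0.28), np.float64(0.0), 0, 0] [np.float64(42.8), np.float64(45.1), ('floor', np.float64(3.3), 'bodyc', [-0.023, 0.078])] yel z 0.031
[0, np.float64(-0.1), np.float64(-0.28), np.float64(0.0), 0, 0] [np.float64(40.0), np.float64(42.2), ('floor', np.float64(6.0), 'bodyc', [-0.022, 0.081])] yel z 0.034
seg (-0.175, 0.034, 10, 4)
[0, np.float64(-0.07), np.float64(-0.85), np.float64(0.044), 0, 0] [np.float64(34.7), np.float64(30.2), ('floor', np.float64(6.0), 'bodyc', [-0.024, 0.088])] yel z 0.047
[0, np.float64(-0.07), np.float64(-0.84), np.float64(0.044), 0, 0] [np.float64(29.4), np.float64(20.2), ('floor', np.float64(6.1), 'bodyc', [-0.025, 0.094])] yel z 0.06
[0, np.float64(-0.07), np.float64(-0.84), np.float64(0.044), 0, 0] [np.float64(24.0), np.float64(15.9), ('floor', np.float64(6.2), 'bodyc', [-0.027, 0.101])] yel z 0.073
[0, np.float64(-0.07), np.float64(-0.83), np.float64(0.044), 0, 0] [np.float64(18.7), np.float64(15.6), ('floor', np.float64(6.3), 'bodyc', [-0.029, 0.107])] yel z 0.086
seg (-0.168, 0.034, 16, 3)
[0, np.
[... 3144 characters left out ...]
0.188
[0, np.float64(-0.93), np.float64(0.36), np.float64(0.0), 0, 0] [np.float64(23.2), np.float64(16.7), ('floor', np.float64(36.1), 'bodyc', [0.092, 0.171])] yel z 0.189
seg (-0.03, 0.1, 25, 3)
[0, np.float64(-0.54), np.float64(-1.15), np.float64(0.0), 0, 0] [np.float64(18.5), np.float64(28.2), ('floor', np.float64(48.7), 'bodyc', [0.092, 0.183])] yel z 0.201
[0, np.float64(-0.54), np.float64(-1.15), np.float64(0.0), 0, 0] [np.float64(21.4), np.float64(39.7), ('floor', np.float64(61.4), 'bodyc', [0.092, 0.196])] yel z 0.214
[0, np.float64(-0.54), np.float64(-1.15), np.float64(0.0), 0, 0] [np.float64(26.8), np.float64(51.1), ('floor', np.float64(74.1), 'bodyc', [0.092, 0.209])] yel z 0.227
```

>>> apply_moves:
  commands:
    - [0,-0.1,-0.3,0,0,0]
    - [0,-0.1,-0.3,0,0,0]
    - [0,-0.1,-0.85,0.044,0,0]
    - [0,-0.1,-0.85,0.044,0,0]
    - [0,0,0,0,0,0]

```text
clock: 12.0
position: [0.5414, 0.0149, 0.0554]
ee_rot: [-3.053, 0.062, -0.004]
force: [0.2, -0.5, -1.8]
width: 0.424
```

```bash
cat > look.py <<'E'
from st import *
import sys
st(); t=sys.argv[1]
grab('scene',t)
im=cv2.imread(f'pics/{t}.png')[130:310,190:430]; cv2.imwrite(f'pics/{t}z.png',cv2.resize(im,None,fx=3.2,fy=3.2,interpolation=cv2.INTER_CUBIC))
E
python3 look.py s7
```

```text
t 12.0 p [0.5414 0.0149 0.0554] x [ 0.999 -0.041  0.001] z [ 0.005  0.088 -0.996] F [ 0.2 -0.5 -1.8] w 39.0 q [ 0.33  0.61 -0.55  1.94  0.36  0.68 -0.46]
```

View pics/s7z.png

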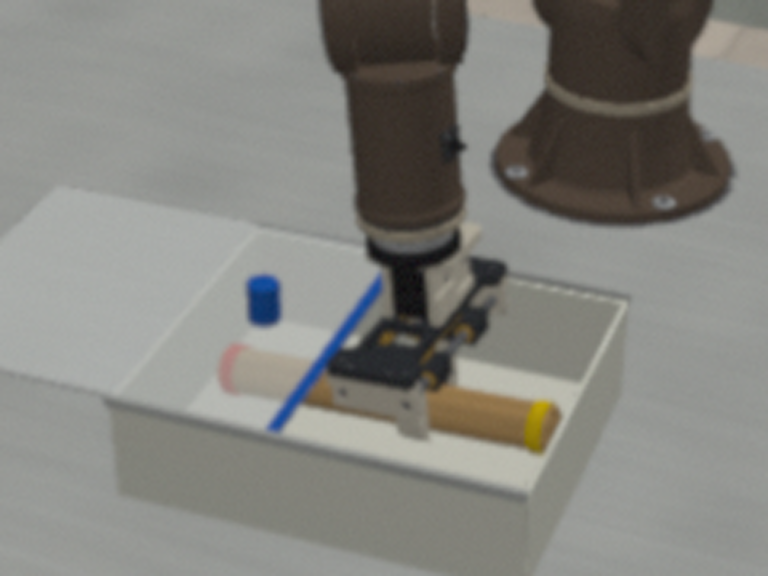

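>>> apply_moves:
  commands:
    - [0,-0.1,-0.85,0.044,0,0]
    - [0,-0.1,-0.85,0.044,0,0]
    - [0,-0.2,-0.65,0.035,0,0]
    - [0,-0.2,-0.65,0.035,0,0]
    - [0,-0.2,-0.6,0.035,0,0]

```text
clock: 12.55
position: [0.5406, 0.0188, 0.0916]
ee_rot: [-2.86, 0.054, -0.007]
force: [-0.4, -0.1, -1.8]
width: 0.422
```

>>> apply_moves:
  commands:
    - [0,-0.2,-0.4,0.02,0,0]
    - [0,-0.2,-0.3,0.015,0,0]
    - [0,0,0,0,0,0]
    - [0,0,0,0,0,0]

```text
clock: 12.95
position: [0.5409, 0.0205, 0.0994]
ee_rot: [-2.826, 0.053, -0.008]
force: [0.4, 0.5, -1.5]
width: 0.424
```

```bash
python3 look.py s8
```

```text
t 12.95 p [0.5409 0.0205 0.0994] x [ 0.999 -0.038 -0.   ] z [ 0.011  0.31  -0.951] F [ 0.4  0.5 -1.5] w 39.0 q [ 0.6   0.63 -0.76  1.9   0.16  0.73 -0.21]
```

View pics/s8z.png

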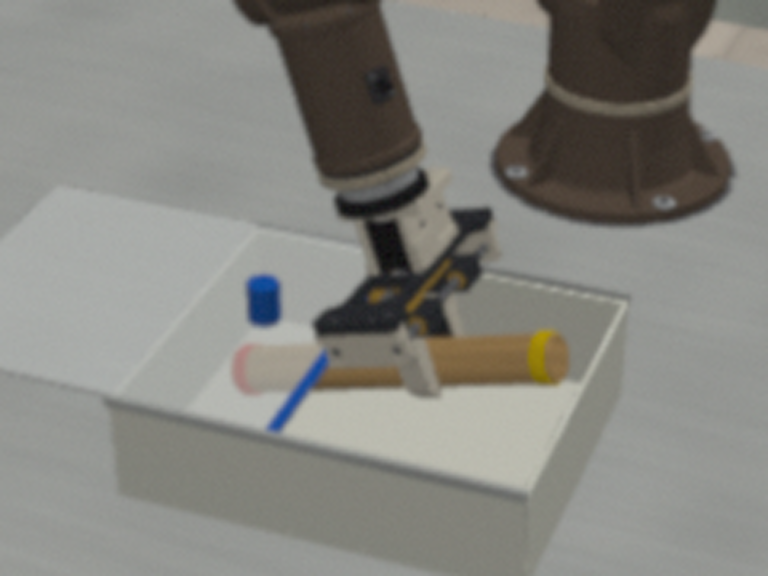

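>>> apply_moves:
  commands:
    - [0,-0.8,0,0.015,0,0]
    - [0,-0.8,0,0.015,0,0]
    - [0,-0.8,0,0.015,0,0]
    - [0,-0.8,0,0.015,0,0]
    - [0,-1.0,-0.1,0.013,0,0]

```text
clock: 13.5
position: [0.5424, 0.0598, 0.1149]
ee_rot: [-2.751, 0.053, -0.01]
force: [-0.3, 0.3, -1.8]
width: 0.426
```

>>> apply_moves:
  commands:
    - [0,-1.0,-0.1,0.013,0,0]
    - [0,-1.0,-0.1,0.013,0,0]
    - [0,-1.0,-0.1,0.013,0,0]
    - [0,-1.1,0,0,0,0]
    - [0,-1.1,0,0,0,0]

```text
clock: 14.0
position: [0.5443, 0.1065, 0.1388]
ee_rot: [-2.713, 0.052, -0.011]
force: [0.2, 0.4, -2.7]
width: 0.423
```

```bash
python3 look.py s9
```

```text
t 14.0 p [0.5443 0.1065 0.1388] x [ 0.999 -0.038 -0.   ] z [ 0.016  0.415 -0.91 ] F [ 0.2  0.4 -2.7] w 38.9 q [ 0.57  0.62 -0.86  1.89  0.06  0.73 -0.24]
```

View pics/s9z.png

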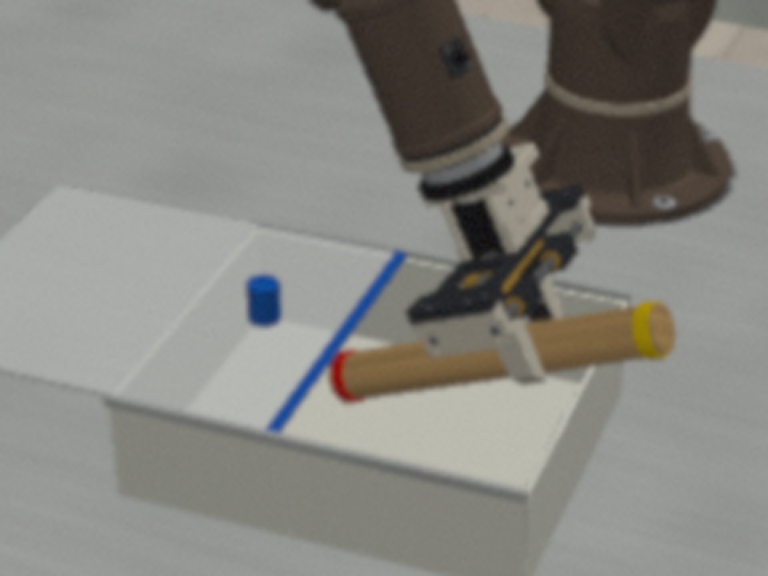

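>>> apply_moves:
  commands:
    - [0,-0.95,0.3,0,0,0]
    - [0,-0.95,0.3,0,0,0]
    - [0,-0.95,0.3,0,0,0]
    - [0,-0.95,0.2,0,0,0]
    - [0,-0.6,-1.1,0,0,0]

```text
clock: 14.55
position: [0.5446, 0.1474, 0.1563]
ee_rot: [-2.713, 0.049, -0.008]
force: [-0.1, -0.1, -1.2]
width: 0.424
```

>>> apply_moves:
  commands:
    - [0,-0.6,-1.2,0,0,0]
    - [0,-0.8,-1.8,0,0,0]
    - [0,-0.8,-1.8,0,0,0]
    - [0,-0.8,-1.8,0,0,0]
    - [0,-0.8,-1.8,0,0,0]

```text
clock: 15.05
position: [0.546, 0.1449, 0.2509]
ee_rot: [-2.714, 0.052, -0.013]
force: [1.2, -0.6, -2.0]
width: 0.425
```

```bash
python3 look.py s10
```

```text
t 15.05 p [0.546  0.1449 0.2509] x [ 0.999 -0.039  0.001] z [ 0.017  0.414 -0.91 ] F [ 1.2 -0.6 -2. ] w 39.1 q [ 0.56  0.48 -0.92  1.77 -0.03  0.93 -0.3 ]
```

View pics/s10z.png

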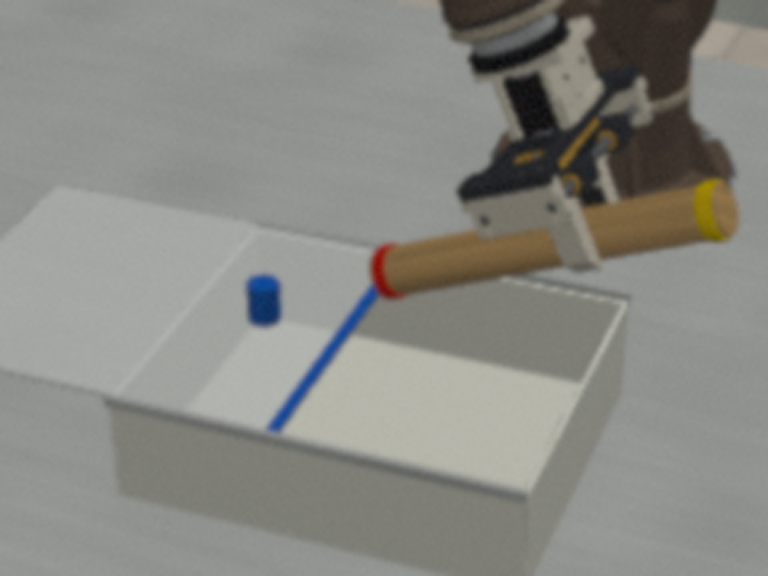

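>>> apply_moves:
  commands:
    - [0,0,0,-0.085,0,0]
    - [0,0,0,-0.085,0,0]
    - [0,0,0,-0.085,0,0]
    - [0,0,0,-0.085,0,0]
    - [0,0,0,-0.085,0,0]

```text
clock: 15.6
position: [0.5461, 0.1451, 0.25]
ee_rot: [3.141, -0.062, 0.003]
force: [-0.0, 1.1, -2.8]
width: 0.427
```

>>> apply_moves:
  commands:
    - [0,1,0.7,0,0,0]
    - [0,1.5,0.7,0,0,0]
    - [0,1.5,0.7,0,0,0]
    - [0,1,0.4,0,0,0]
    - [0,0,0,0,0,0]

```text
clock: 16.1
position: [0.5437, 0.0915, 0.2226]
ee_rot: [-3.139, 0.068, 0.003]
force: [0.6, 0.2, -2.6]
width: 0.424
```

>>> apply_moves:
  commands:
    - [0,0,0,0,0,0]
    - [0,0,0,0,0,0]
    - [0,0,0,0,0,0]
    - [0,0,0,0,0,0]

```text
clock: 16.5
position: [0.544, 0.0961, 0.224]
ee_rot: [-3.138, 0.058, -0.001]
force: [-0.3, -0.8, -3.0]
width: 0.426
```

```bash
python3 look.py s11
python3 - <<'E'
from m import *
grab('top','top11');grab('wrist','w11')
E
```

```text
t 16.5 p [0.544  0.0961 0.224 ] x [ 0.999 -0.037  0.   ] z [ 0.001  0.003 -1.   ] F [-0.3 -0.8 -3. ] w 39.2 q [ 0.25  0.43 -0.71  1.74  0.31  1.08 -0.6 ]
```

View pics/s11z.png

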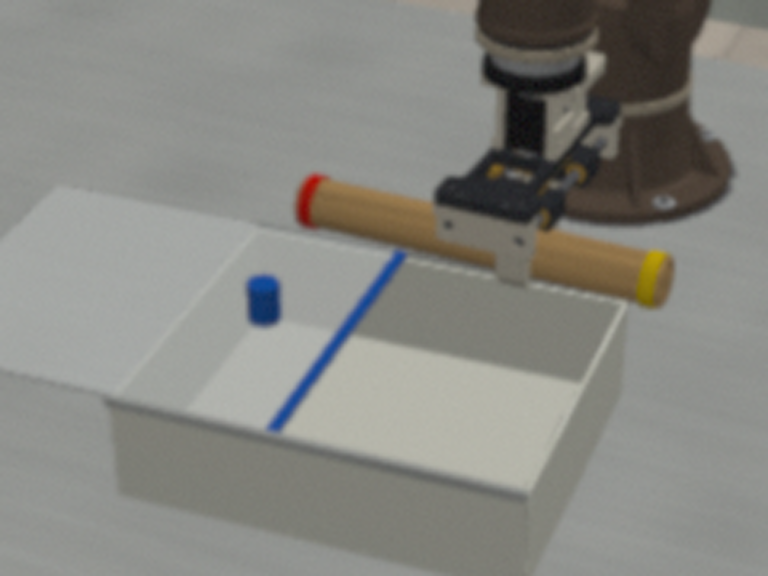

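View pics/top11.png

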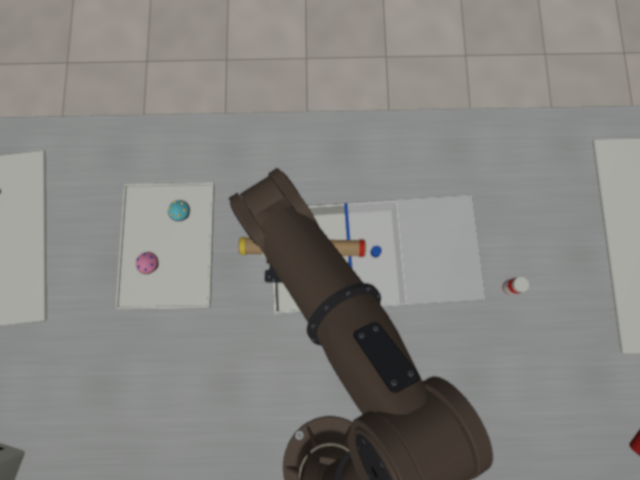

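Run:
```python
from m import *
it,_,ct=load('top11');is_,_,cs=load('s11')
P={}
for n,lo,hi in[('red',(0,150,90),(8,255,255)),('red2',(172,150,90),(180,255,255)),('yel',(22,130,80),(32,255,255))]:
    for t,im in(('t',it),('s',is_)):
        for s,c,m in blobs(im,lo,hi,15):
            if 230<c[0]<430 and 150<c[1]<270: P.setdefault(n,{})[t]=c;print(n,t,s,c)
for n in P:
    if len(P[n])==2: print(n,tri(ct,P[n]['t'],cs,P[n]['s']))
s=[b for b in blobs(it,(108,150,60),(125,255,255),10)]
for q in s: print(q[0],q[1], onplane(ct,q[1],.137))
print('cups',onplane(ct,[[147,263],[178,210]],.04),'jar',onplane(ct,[516,285],.085))
```

```text
red t [359 241   5  15  65] [361.24615385 248.        ]
red s [283 185   8  15  61] [285.68852459 191.6557377 ]
yel t [240 238   6  16  79] [242.20253165 245.60759494]
yel s [389 208   9  18  99] [392.39393939 216.19191919]
red (array([ 0.53923623, -0.08518448,  0.22022525]), np.float64(0.006140314324258016))
yel (array([0.54927781, 0.1968934 , 0.22405707]), np.float64(0.00620789541435794))
[345 205   4  34  47] [346.53191489 220.        ] [[ 0.62707144 -0.0536715   0.137     ]]
[372 247   9   9  63] [375.68253968 250.92063492] [[ 0.54463987 -0.12576665  0.137     ]]
[349 258   2   8  15] [349.53333333 261.26666667] [[ 0.51922674 -0.0583115   0.137     ]]
cups [[0.53930449 0.49303419 0.04      ]
 [0.68823919 0.41379454 0.04      ]] jar [[ 0.45589205 -0.49659548  0.085     ]]
```

Run:
```python
from st import *
s,_=st();print(abs(s['dq']).max())
print(order.sign_off())
```

```text
t 16.65 p [0.5439 0.0959 0.2238] x [ 0.999 -0.038  0.   ] z [ 0.     0.003 -1.   ] F [ 0.6  0.5 -1.8] w 39.2 q [ 0.25  0.44 -0.71  1.74  0.31  1.08 -0.6 ]
0.002321037974561283
the job is handed in; nothing more can be done
None
```

The cover is open to its stop and the pin is out of the box, held level and still above it. I handed the job in at 16.65 s; no verdict was reported.

**What I did**
- **Cover:** I gripped the knob and slid the cover until the stop pushed back with about 24 N. The camera put the opening at about 0.197 m.
- **Pin:** I took hold of it about 4 cm to the yellow side of its middle with 50 N. I tilted it to about 18° with the red end still inside, drew it out yellow end first at up to about 25°, lifted it and levelled it.

**Last checks**
- **Pin pose:** by two views, the red ring is at z = 0.220 m and the yellow ring at 0.224 m, so the pin is level within about 1°. Its middle is about 9 cm from the box's middle.
- **Clearance:** the pin's underside is about 10 cm above the rim, and nothing is near it in the scene picture.
- **Grip and motion:** the jaws rest on the pin at 39 mm and the arm is still. The vertical force on the tool is about 2–3 N, in line with the pin's weight.
- **Cupcakes and jar:** they look unmoved in the top view. I compared them by eye only.

**Checks that disagreed or were weak**
- The two-view height of the yellow ring before the grasp was poor: 25 mm from one pair of views, and 77 mm and -11 mm from a pair with a short baseline. I set the grasp height from the heights given in the text and checked the sideways position in the wrist picture.
- The final two-view rays missed each other by about 6 mm.
- I matched the ends of the blue strip in the wrong order in the first two-view check, so I discarded that result. I used the strip's position on the known plane instead.

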